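# Unbolt the governor cage gate and hold it ajar

### The job

The bolt on the little governor guard cage has sagged and its collar now catches behind the bent lip of the keeper: take the upright bolt handle, lift it so the collar clears the lip, and keep it lifted while you draw the bolt right back toward the gate's hinge. Then swing the spring-closed gate toward the robot until its free edge stands about a hand's width (10 cm) open, and finish holding it there with the gripper still on it, because it snaps shut when let go. Leave the switch test box, pulley, spring block and grounding lug where they are.

Things in the scene. Friction and masses are not known exactly. Their poses are not given: they have to be found in the camera images.
- cage: Fixed steel guard cage, 370 mm wide (its y), 190 mm deep, 158 mm high at its two front posts, 110 mm at sides and back, open at the top, with a brass sheave fixed inside. Origin: on the work surface under the gate line, between the posts. Its -x is the front (roughly toward the robot), +y the hinge side, -y the latch side.
- gate: Barred steel gate between the front posts, 265 mm wide, 16 mm thick, its top edge 152 mm above the surface, about 0.8 kg; it carries the barrel bolt on its front face. Origin: on the vertical hinge line at surface height, 150 mm to +y of the cage's origin; axes as the cage's when shut, the gate extends to its own -y.
- gate_swing (a joint): Gate angle in rad: 0 shut, grows as the free edge swings out to the front (toward the robot), at most 1.2. A closing spring: 0.35 N m shut, 0.7 N m at 0.5 rad, so about 4 to 5 N at the bolt handle; it snaps shut when released. 0.38 rad opens the free edge 100 mm.
- bolt_lift (a joint): Height in m of bolt, handle and worn barrel above their sagged rest: 0 sagged, at most 0.016. They move straight up and down together, weigh about 0.3 kg and fall back when not held. The collar clears the keeper's lip when lifted 0.0065 or more.
- bolt_draw (a joint): How far in m the bolt is drawn along its axis toward the hinge (gate's +y): starts 0 to 0.007 (fully shot), at most 0.052 (right back). Unless lifted, the collar is stopped by the lip at 0.010. The collar is clear of the keeper and the gate can swing from 0.034 on. Rubbing resistance about 1.5 N; it stays where left.
- handle (a point): Middle of the grip of the upright handle: a round vertical steel stem 16 mm in diameter, with a cap 24 mm in diameter and 8 mm thick on its top. The point lies on the stem's axis, 183 mm above the surface when sagged; the stem's free part reaches from 25 mm below to 18 mm above it, the cap top is 26 mm above it. It stands 24 mm in front of the gate's mid-plane and, with the bolt shot, 190 mm from the hinge line along the gate. Moves with the bolt and gate.
- nose (a point): Centre of the steel collar (28 mm in diameter, 16 mm long) on the end of the 12 mm bolt rod, 104 mm to the gate's -y of the handle's axis and 38 mm below handle.
- keeper (a point): Centre of the collar's place in the keeper on the latch-side post, 145 mm above the surface, 294 mm from the hinge line along the shut gate and 24 mm in front of its mid-plane. The keeper is an open-topped steel channel: a front cheek 18 mm toward the robot side, its top 12 mm above this point, that traps the collar, and a bent-up lip 6 mm thick on the gate side, its top 7.5 mm below this point.
- hinge (a point): Point on the gate's vertical hinge line, 150 mm above the surface.
- gate_edge (a point): Top of the gate's free edge, 265 mm from the hinge line, 152 mm above the surface.
- testbox: Fixed grey switch test box, 100 x 120 x 63 mm, with a short chrome toggle and a small sprung steel lever on top (to about 130 mm high), beside the hinge side. Origin at the centre of its underside. Bystander.
- toggle (a joint): The test box's chrome toggle, rad, 0 as it stands leaning to the robot side. Bystander, not to be thrown.
- pulley: Loose bronze grooved pulley lying flat, 68 mm in diameter, 28 mm high. Origin at the centre of its underside. Bystander on the latch side.
- springblock: Loose black cast pawl spring block, 60 x 36 x 42 mm. Origin at the centre of its underside. Bystander on the latch side.
- lug: Loose copper grounding lug, about 60 x 20 x 12 mm. Origin at the middle of its underside. Bystander on the latch side.

How it is judged (in metres and radians):
On the way, in this order (a step that is already met when the one before it is completed fails the run):
1. the bolt is lifted while its collar is still behind the lip (value of joint bolt_lift above 0.006 m and value of joint bolt_draw below 0.02 m), for 0.02 s.
2. the bolt is drawn clear of the keeper with the gate still shut (value of joint bolt_draw above 0.034 m and value of joint gate_swing below 0.12 rad), for 0.02 s.
3. the gripper holds the gate ajar, the free edge 7 to 13 cm open (value of joint gate_swing between 0.26 and 0.52 rad and contact force between the fingers and gate above 1 N), for 0.3 s.
At the end, for the whole second after the job is handed in: The gate stands still at 0.26 to 0.52 rad (free edge about 7 to 13 cm open), with the bolt drawn at least 32 mm and the fingers pressing on the gate, its bolt or handle with more than 1 N against the closing spring, through the last second (all of step 3 and value of joint bolt_draw above 0.032 m and velocity of joint gate_swing between -0.08 and 0.08 rad/s); the arm keeps its last pose, push and grip.
It fails at once if the bronze pulley is moved more than 15 mm (distance of pulley from where it was at the start of the episode above 0.015 m).
It fails at once if the pawl spring block is moved more than 15 mm (distance of springblock from where it was at the start of the episode above 0.015 m).
It fails at once if the copper grounding lug is moved more than 15 mm (distance of lug from where it was at the start of the episode above 0.015 m).
It fails at once if the test box's toggle is thrown (value of joint toggle above 0.25 rad).
It also fails if it takes over 34 s, if anything falls off the work surface, if the arm or the gripper's body presses on something with over 40 N, if the wrist force passes 120 N, or if a joint passes its speed limit or range.

### The arm

A 6-joint arm with a two-finger parallel gripper is mounted at the origin on the work surface. World frame = base frame: x ahead of the robot, y to its left, z up, the work surface at z = 0. Lengths are in mm, angles in rad, forces in N, time in s.
With the tool pointing down it reaches from about 275 to 825 mm from the base axis. Payload 5.2 kg.
Tool frame: the origin (TCP) lies at the very end of the fingers, on their centre line; the grasp point (between the pads) lies 19 mm behind it; z points along the fingers, y is the direction in which the jaws open and shut (so a half turn about z gives the same grasp; the last joint's range is limited). The gripper opens to 93 mm and grips with 3 to 60 N. Pads are 15 mm wide; open, the fingers measure 128 mm over their backs; the gripper's body (75 mm by 188 mm) begins 65 mm behind the grasp point.
Start: joints at [-1.372, 0.259, 1.535, -0, 1.348, -0.203], TCP at [215.112, -506.193, 218.653] pointing down, gripper open.
Joint ranges: [-3.14, 3.14], [-0.91, 2.08], [0.19, 2.58], [-1.22, 4.36], [0.22, 2.71], [-3.12, 3.12]. Speed limits (rad/s): [2.57, 2.57, 3.14, 3.14, 3.14, 3.14].

### API

Orientations are given as [roll, pitch, yaw] about the fixed x, y, z axes, in that order (R = Rz(yaw) Ry(pitch) Rx(roll)).
In Python, from bench import robot gives the robot as it stands. The module is installed in compiled form; this text tells all that it offers. Calls block until the motion is done:
- robot.move_ptp(position, orientation): joint-space move of the TCP to a pose.
- robot.move_linear(position, ori=None, speed=150, f_stop=None): straight line of the TCP; ori=None keeps the orientation; speed is the mean speed in mm/s. With f_stop (N) it stops when the force on the tool has changed by that much, and returns True; else False.
- robot.move_j(angles): joint-space move.
- robot.move_gripper(opening): opening from 0.0 (shut) to 1.0 (fully open); the grip force is fixed at half the most; returns when the fingers have stopped.
- robot.sleep(seconds).
- robot.inverse_kinematics(position, orientation): joint angles nearest the present ones, or None.
- robot.get_image(name): name is "scene" or "top"; returns a dict with "img" (384x512x3 uint8, blue, green, red), "fovy" (degrees; the focal length in pixels is half the picture's height over the tangent of half this angle, whatever the lens; pixels are square), "cx", "cy" (the principal point, pixels), "k1" (the pictures are not rectified: a ray, as slopes to the right and down, at radius r is drawn at 1 + k1 r^2 times it, then the intrinsics apply), "eye" and "orientation" of the camera in the world. Camera axes: x right, y down, z forward; pixel columns grow to the right and rows downward; lengths in mm; the calibration is good to about 2 mm. A picture is of the moment at which its call begins. There is no depth.
A pose or a line that the arm cannot do raises robot.MotionError and nothing moves.
- robot.hand_in(): hands the job in, once; it reports no verdict.
Readings, each from a call of its own:
- robot.current_t(): time.
- robot.current_qpos(): joint angles.
- robot.current_joint_vel(): joint speeds.
- robot.current_joint_efforts(): joint torques, N m.
- robot.current_tcp_pos(): TCP position.
- robot.current_eef_rot(): TCP orientation.
- robot.current_contact_force(): force on the tool from outside, world axes, zero at the start.
- robot.current_ft_torque(): the same for the moment, N m.
- robot.current_gripper_width(): opening from 0.0 (shut) to 1.0 (fully open).
Only numpy, scipy, OpenCV 4.12 (cv2) and the standard library are available. Lean on these libraries where they do the work, as an engineer would, in place of code of your own. Each camera call takes 0.05 s, during which the arm holds its last target.

## Working session

There is one attempt and no reset: what is moved stays moved. The work goes in short steps, each a Python script; the robot and the scene stay as the last script left them, time stands still between calls to the robot, and variables do not carry over. Pictures are saved under pics/ and viewed, and the job is handed in when it is done.

```bash
mkdir -p pics; ls; python3 - <<'E'
from bench import robot
import cv2
for n in("scene","top"):
    d=robot.get_image(n); cv2.imwrite(f"pics/{n}0.png",d["img"])
    print(n,{k:v for k,v in d.items() if k!="img"})
print(robot.current_t(),robot.current_tcp_pos(),robot.current_eef_rot(),robot.current_gripper_width())
E
```

```text
pics
scene {'fovy': 44.58822065863984, 'cx': 256.30745881694156, 'cy': 190.1786692829247, 'k1': 0.035333810846010186, 'eye': array([1236.14469654,  202.03320018, 1286.35335391]), 'orientation': array([-2.61833717, -0.01100904,  1.86606133])}
top {'fovy': 53.7003601886015, 'cx': 254.45291814051637, 'cy': 186.35053278321607, 'k1': -0.008406048074017989, 'eye': array([ 426.5548654 ,   52.03064582, 1068.58148315]), 'orientation': array([-2.9791162 , -0.01319121, -1.56221341])}
0.1 [ 215.0122368  -505.68803529  217.88180495] [-3.13993628e+00 -3.42058797e-04  4.01770697e-01] 0.999376838673251
```

View pics/scene0.png

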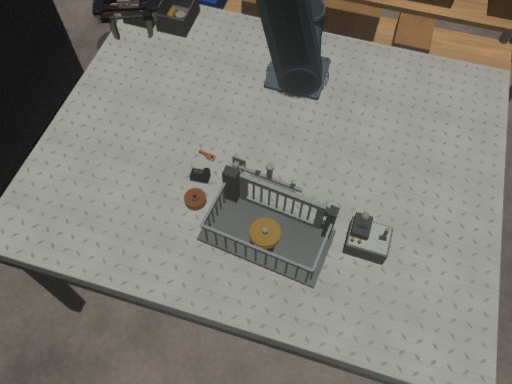

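View pics/top0.png

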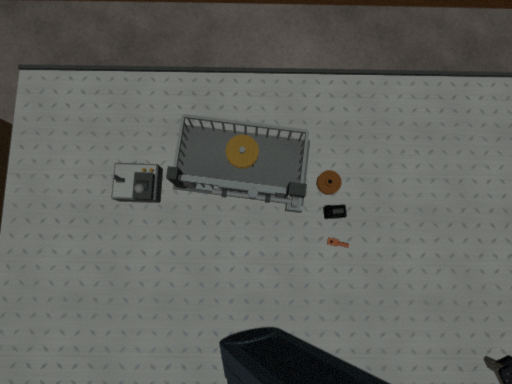

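```bash
cat >h.py <<'E'
import numpy as np, cv2
from scipy.spatial.transform import Rotation as Ro
def cam(d):
    f=192/np.tan(np.radians(d["fovy"])/2); return f,Ro.from_euler('xyz',d["orientation"]).as_matrix()
def ray(d,u,v):
    f,R=cam(d); p=np.array([(u-d["cx"])/f,(v-d["cy"])/f]); q=p.copy()
    for _ in range(20): q=p/(1+d["k1"]*(q@q))
    r=R@np.array([q[0],q[1],1]); return np.array(d["eye"]),r
def atz(d,u,v,z):
    e,r=ray(d,u,v); return e+r*(z-e[2])/r[2]
def proj(d,P):
    f,R=cam(d); c=R.T@(np.array(P,float)-d["eye"]); s=c[:2]/c[2]; s=s*(1+d["k1"]*(s@s))
    return s*f+[d["cx"],d["cy"]]
def crop(d,u,v,w,h,k,fn):
    i=d["img"][v:v+h,u:u+w]; cv2.imwrite(fn,cv2.resize(i,None,fx=k,fy=k,interpolation=cv2.INTER_CUBIC))
E
python3 - <<'E'
import cv2
from h import *
for n,b in(("scene",(180,140,170,120)),("top",(160,105,190,145))):
    i=cv2.imread(f"pics/{n}0.png"); k=4.5 if n=="scene" else 4
    crop({"img":i},*b,k,f"pics/{n}0c.png")
E
```

```text
(no output)
```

View pics/scene0c.png

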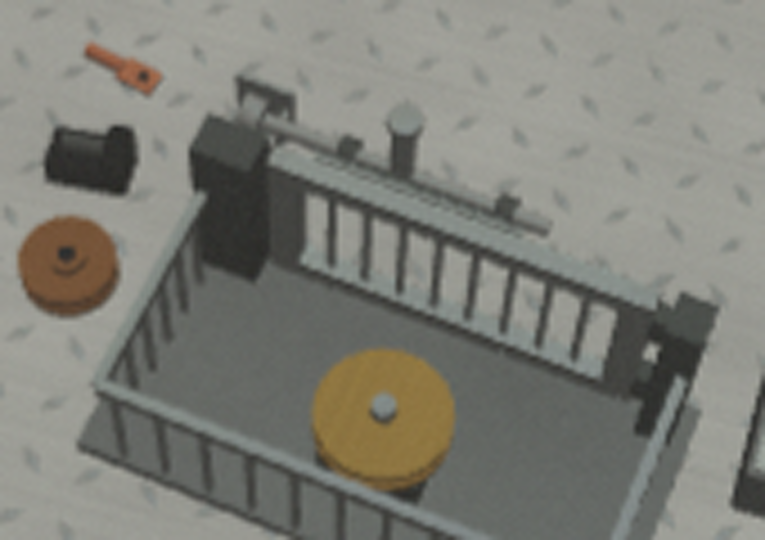

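View pics/top0c.png

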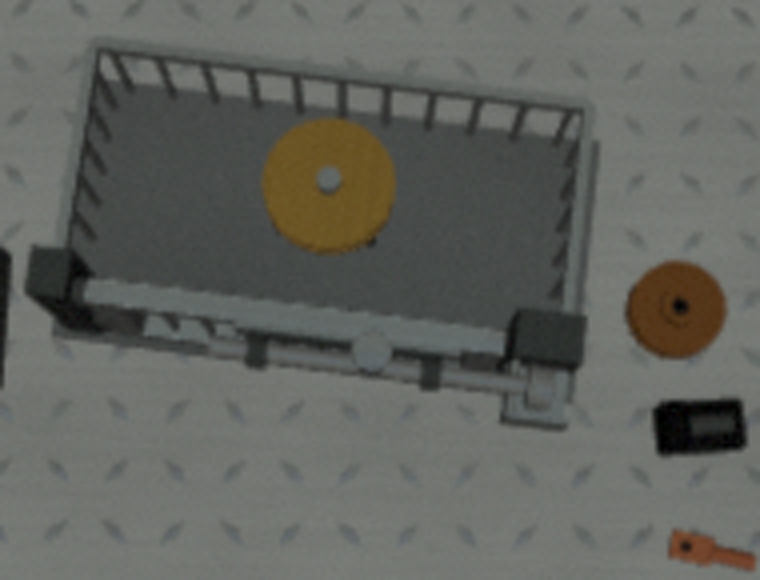

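```bash
python3 - <<'E'
from bench import robot
from h import *
t=robot.get_image("top"); s=robot.get_image("scene")
T=lambda x,y:(160+(x+.5)/4-.5,105+(y+.5)/4-.5)
S=lambda x,y:(180+(x+.5)/4.5-.5,140+(y+.5)/4.5-.5)
capT=atz(t,*T(372,352),209);capS=atz(s,*S(405,119),209)
print("cap",capT,capS)
# triangulate
e1,r1=ray(t,*T(372,352));e2,r2=ray(s,*S(405,119))
A=np.stack([r1,-r2],1);x=np.linalg.lstsq(A,e2-e1,rcond=None)[0];print("tri",e1+r1*x[0],e2+r2*x[1])
n=atz(t,*T(542,386),152);print("collar",n,np.hypot(*(n-capT)[:2]))
# rail centreline top z152
a=atz(t,*T(88,290),152);b=atz(t,*T(500,340),152);d=b-a
print("rail",a,b,np.hypot(*d[:2]),"yaw",np.arctan2(d[0],-d[1]))
c1=atz(s,*S(278,158),152);c2=atz(s,*S(655,300),152);d=c1-c2;print("railS",c1,c2,"yaw",np.arctan2(d[0],-d[1]))
for nm,p in(("pl",(57,268)),("pr",(548,337))): print(nm,atz(t,*T(*p),158))
for nm,p in(("pl",(690,318)),("pr",(232,145))): print(nm,"S",atz(s,*S(*p),158))
for nm,p,z in(("pulley",(676,308),28),("block",(700,425),42),("lug",(710,550),12)): print(nm,atz(t,*T(*p),z))
d=n-capT;print("yaw cap-collar",np.arctan2(d[0],-d[1]))
E
```

```text
cap [552.95511332  45.96293912 209.        ] [554.25549769  45.10882545 209.        ]
tri [553.16923105  45.95266063 207.54389813] [553.35596146  44.90181357 207.5787744 ]
collar [541.48877637 -58.21980106 152.        ] 104.8118325076163
rail [597.92885813 220.10962086 152.        ] [569.58334497 -32.71731749 152.        ] 254.41094487382313 yaw -0.11164805860819917
railS [570.37318664 -31.84947019 152.        ] [599.04672827 218.90508651 152.        ] yaw -0.11385451122249833
pl [610.26298737 238.44690883 158.        ]
pr [570.8052352  -61.41844128 158.        ]
pl S [608.17859313 241.71743052 158.        ]
pr S [573.3397796  -61.31273751 158.        ]
pulley [ 612.86299459 -167.3916702    28.        ]
block [ 529.63417321 -178.96708768   42.        ]
lug [ 445.99785176 -190.46091677   12.        ]
yaw cap-collar -0.10961866275559937
```

```bash
python3 - <<'E'
from bench import robot
from h import *
y=-0.112;pi=np.pi
for yy in(y,y+pi,y-pi):
    for p in([553.5,45.6,290],[553.5,45.6,164]): print(yy,robot.inverse_kinematics(p,[pi,0,yy]))
robot.move_linear([215,-505,290],speed=150)
robot.move_ptp([553.5,45.6,290],[pi,0,y])
print(robot.current_t(),robot.current_tcp_pos(),robot.current_eef_rot(),robot.current_qpos(),robot.current_contact_force())
robot.move_linear([553.5,45.6,225],speed=120)
for n in("scene","top"):
    d=robot.get_image(n); cv2.imwrite(f"pics/{n}1.png",d["img"]);crop(d,180,110,180,130,4,f"pics/{n}1c.png")
print(robot.current_t(),robot.current_tcp_pos())
E
```

```text
-0.112 [-1.18653313e-01  2.31398888e-01  1.39790081e+00 -4.44089210e-16
  1.51229295e+00  1.56414301e+00]
-0.112 [-1.18653313e-01  3.10434445e-01  1.60275745e+00 -4.44089210e-16
  1.22840075e+00  1.56414301e+00]
3.029592653589793 [-0.11865331  0.23139889  1.39790081  0.          1.51229295 -1.57744964]
3.029592653589793 [-0.11865331  0.31043445  1.60275745  0.          1.22840075 -1.57744964]
-3.253592653589793 [-0.11865331  0.23139889  1.39790081  0.          1.51229295 -1.57744964]
-3.253592653589793 [-0.11865331  0.31043445  1.60275745  0.          1.22840075 -1.57744964]
3.1333 [553.57303534  44.81452931 289.88385158] [ 3.14131579e+00  1.45954492e-04 -1.12893809e-01] [-1.19883058e-01  2.31593514e-01  1.39792510e+00 -2.78357148e-04
  1.51221806e+00  1.56382337e+00] [-0.1486586  -0.81562115  0.66694064]
3.925 [554.22248117  45.42923721 226.1228263 ]
```

View pics/scene1c.png

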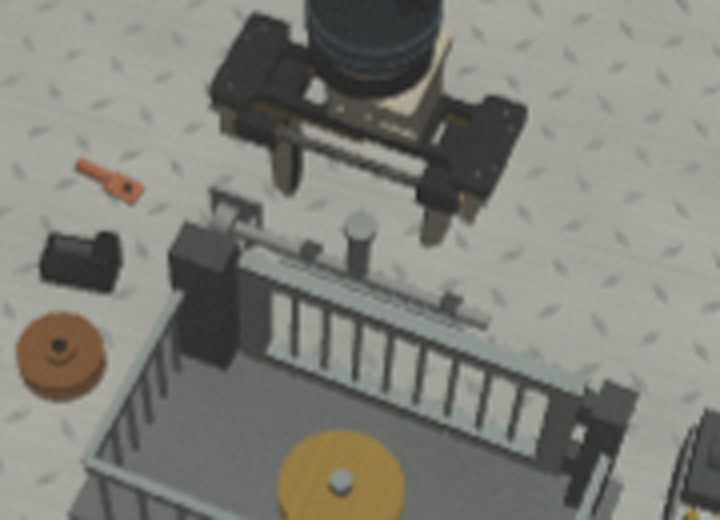

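View pics/top1c.png

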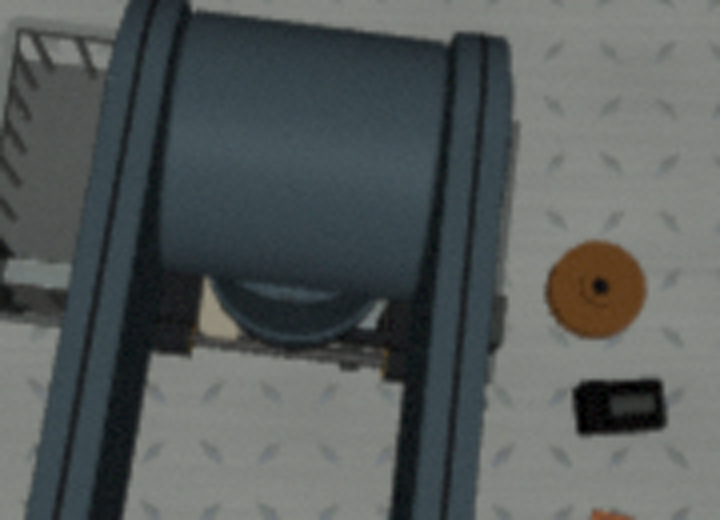

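The scene view shows the fingertips at crop (288,190) and (432,243), straddling the cap at (360,225). That is consistent with the cap lying 16 mm lower, so I'm descending and gripping.

```bash
python3 - <<'E'
from bench import robot
from h import *
print(robot.move_linear([553.5,45.6,164],speed=80,f_stop=8))
print(robot.current_t(),robot.current_tcp_pos(),robot.current_contact_force())
robot.move_gripper(0.0)
print(robot.current_t(),robot.current_tcp_pos(),robot.current_contact_force(),robot.current_gripper_width()*93)
d=robot.get_image("scene");crop(d,180,110,180,130,4,"pics/scene2c.png")
E
```

```text
False
4.8333 [553.91627014  45.55163158 164.49464344] [0.06909859 0.20962295 0.20563135]
5.9333 [553.49133165  45.61181428 163.99432303] [-0.06387342 -0.56152053  0.09016004] 22.8672066053879
```

View pics/scene2c.png

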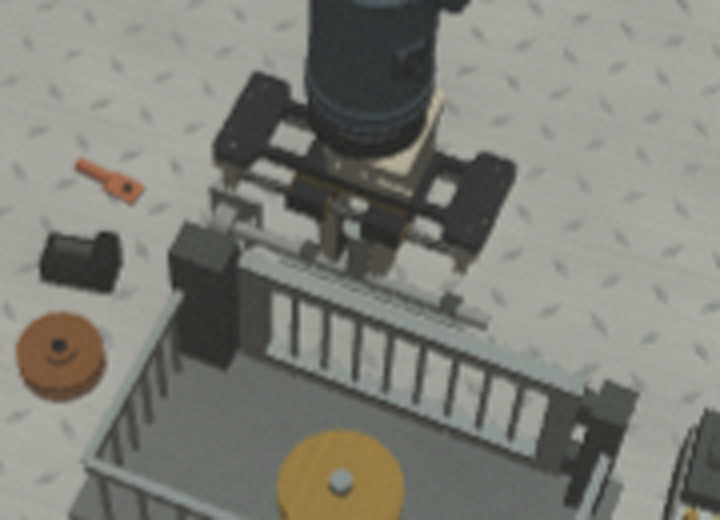

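The closed width reads 22.9 mm, which suits the cap (24 mm) better than the stem (16 mm). I'll reopen, go a little lower and grip again.

```bash
python3 - <<'E'
from bench import robot
from h import *
robot.move_gripper(0.42)
print(robot.move_linear([553.5,45.6,159.8],speed=30,f_stop=6))
print(robot.current_t(),robot.current_tcp_pos(),robot.current_contact_force())
robot.move_gripper(0.0)
print(robot.current_t(),robot.current_tcp_pos(),robot.current_contact_force(),robot.current_gripper_width()*93)
d=robot.get_image("scene");crop(d,220,130,90,65,8,"pics/scene3c.png")
E
```

```text
False
6.7917 [553.21665924  45.64370875 159.40324089] [ 0.23009844  0.32526861 -1.21670686]
7.2167 [553.55544873  45.63077072 159.86353948] [-0.48592452  0.8730945   0.39764281] 23.122596530091226
```

View pics/scene3c.png

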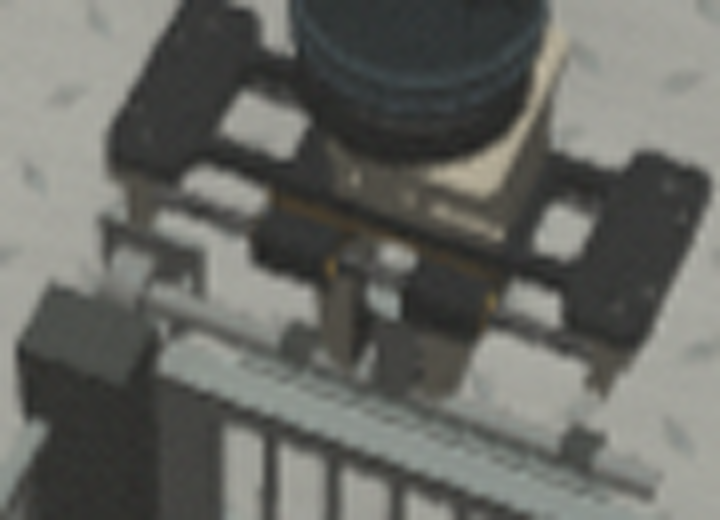

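The width is unchanged, so the finger faces are holding the cap rim. The grip looks usable, so I'll lift a little and check whether the bolt follows.

```bash
python3 - <<'E'
from bench import robot
from h import *
p=robot.current_tcp_pos()
print(robot.move_linear([553.5,45.6,170.3],speed=25,f_stop=20))
robot.sleep(0.2)
print(robot.current_t(),robot.current_tcp_pos(),robot.current_contact_force(),robot.current_gripper_width()*93)
d=robot.get_image("scene");crop(d,220,130,90,65,8,"pics/scene4c.png")
E
```

```text
False
8.0333 [553.43643457  45.65527755 170.16550334] [ 0.94514366  0.04147122 -4.02662469] 22.67349195258541
```

View pics/scene4c.png

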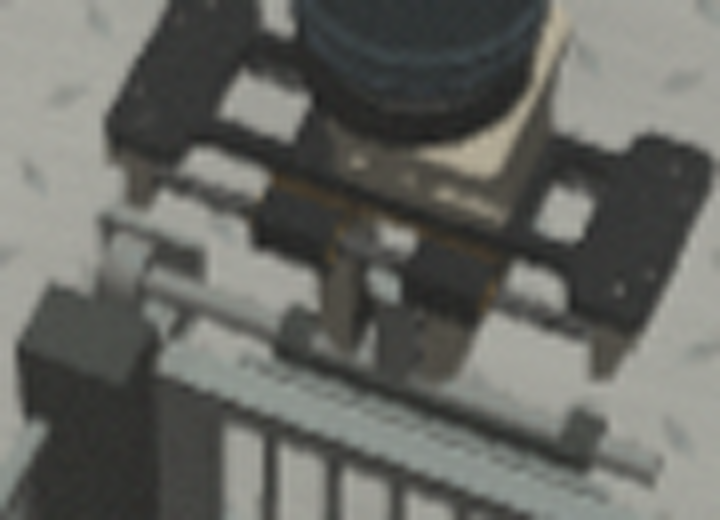

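The rod and collar rose about 2 px, or roughly 10 mm, and the tool carries about 4 N. The bolt is lifted, so I'm drawing it back.

```bash
python3 - <<'E'
from bench import robot
from h import *
a=0.112;L=45
P=[553.5+L*np.sin(a),45.6+L*np.cos(a),170.3]
print(P,robot.move_linear(P,speed=35,f_stop=18))
robot.sleep(0.1)
print(robot.current_t(),robot.current_tcp_pos(),robot.current_contact_force(),robot.current_gripper_width()*93)
d=robot.get_image("scene");crop(d,220,130,90,65,8,"pics/scene5c.png")
E
```

```text
[np.float64(558.5294696468078), np.float64(90.31805491154371), 170.3] False
9.6167 [558.64543192  90.52327783 170.35371662] [ 2.22618533  0.5559029  -4.02185252] 23.311472071429534
```

View pics/scene5c.png

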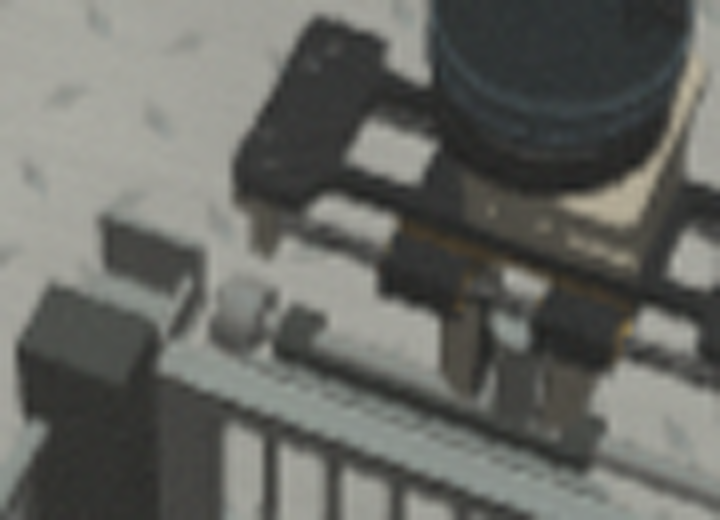

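The collar is clear of the keeper, at crop (242,315), and the bolt is still lifted. Next I swing the gate along its arc, turning the tool with it.

```bash
python3 - <<'E'
from bench import robot
from h import *
pi=np.pi;y0=-0.112
c=np.array([558.53,90.32]); R=lambda a:np.array([[np.cos(a),-np.sin(a)],[np.sin(a),np.cos(a)]])
H=c+R(y0)@np.array([24,142]); print("hinge",H)
for th in(0.1,0.2,0.3,0.39):
    q=H+R(-th)@(c-H)
    r=robot.move_linear([*q,170.3],[pi,0,y0-th],speed=25,f_stop=35)
    print(th,r,robot.current_t(),robot.current_tcp_pos(),robot.current_contact_force(),robot.current_gripper_width()*93)
    if r:break
d=robot.get_image("scene");crop(d,190,120,160,120,5,"pics/scene6c.png")
E
```

```text
hinge [598.25040017 228.7479228 ]
0.1 False 10.3917 [545.22874561  94.95692679 170.4858433 ] [ 2.82627803  0.67695668 -3.51301135] 22.768642717088472
0.2 False 11.1167 [532.00820075 100.8077156  170.37528754] [ 4.17946158 -0.45399873 -2.90390572] 22.64533032540717
0.3 False 11.8417 [519.58858576 108.10703936 170.39304997] [ 5.46986358e+00 -1.40158141e-03 -3.01234119e+00] 22.381853444183548
0.39 False 12.5083 [509.09725819 115.60043744 170.3413875 ] [ 4.74496854 -1.71952803 -3.47931447] 22.668060158358443
```

View pics/scene6c.png

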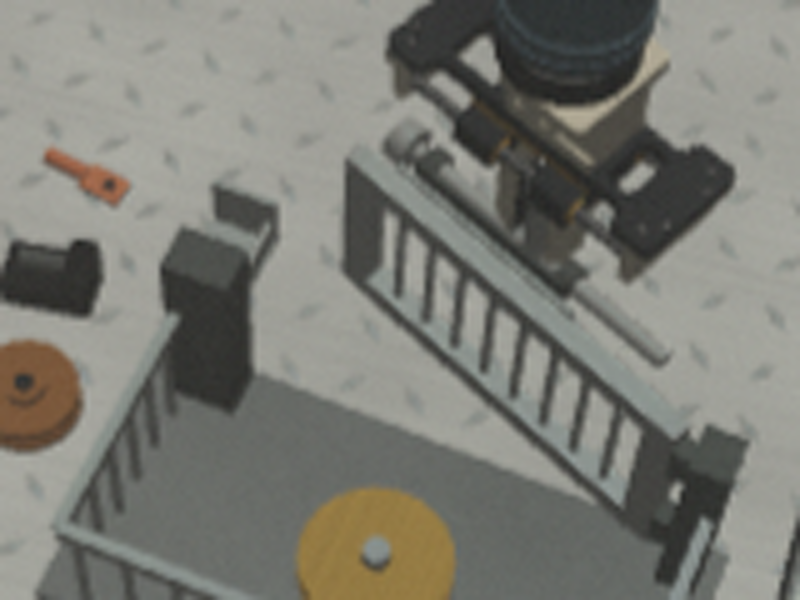

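The gate is open. Now I measure its angle and check that it holds steady.

```bash
python3 - <<'E'
from bench import robot
from h import *
robot.sleep(1.0)
print(robot.current_t(),robot.current_tcp_pos(),robot.current_contact_force(),robot.current_gripper_width()*93)
s=robot.get_image("scene");crop(s,190,120,160,120,5,"pics/scene7c.png")
S=lambda x,y:(190+(x+.5)/5-.5,120+(y+.5)/5-.5)
a=atz(s,*S(358,158),152);b=atz(s,*S(678,433),152);d=a-b
print(a,b,np.hypot(*d[:2]),"theta",-0.113-np.arctan2(d[0],-d[1]))
E
```

```text
13.5583 [509.15935178 115.53812803 170.34097779] [ 5.12255548 -0.90278335 -3.32025147] 23.082815411869518
[475.65787429  -1.1971175  152.        ] [598.78299151 218.93922664 152.        ] 252.229666189688 theta 0.3969651721679457
```

View pics/scene7c.png

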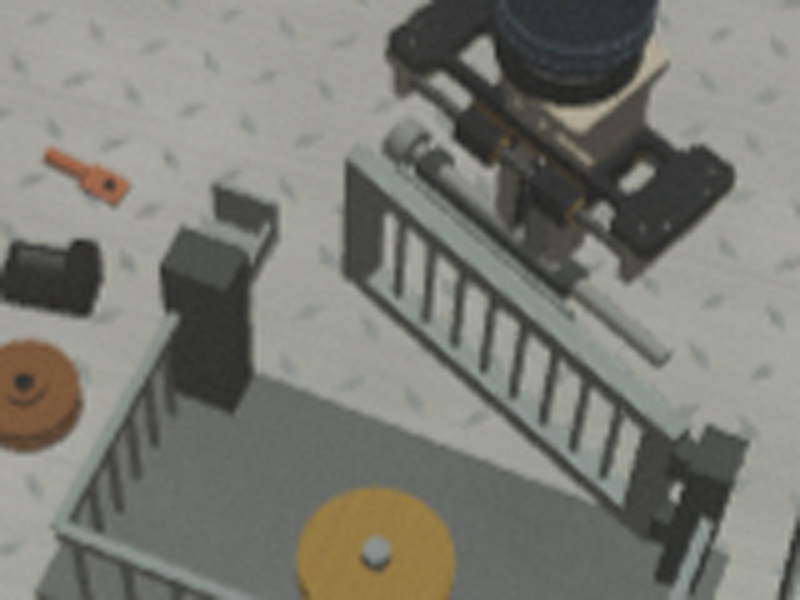

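The second picture matches the first, so the gate is still. It stands at about 0.39 rad, and the tool feels about 5 N of spring load. Handing in.

```bash
python3 - <<'E'
from bench import robot
robot.hand_in(); print(robot.current_t())
E
```

```text
the job is handed in; nothing more can be done
the job is handed in; nothing more can be done
```

I handed the job in at about 13.6 s, with the gripper still on the bolt handle and holding the gate open. No verdict is reported back.

- **Bolt:** I lifted it about 10 mm and drew it 45 mm toward the hinge, still lifted. The pictures show the collar clear of the keeper.
- **Gate:** I swung it open with the tool turning along the arc. The last picture puts it at about 0.397 rad, against 0.39 rad commanded. It looked identical in pictures taken about 1 s apart, and the tool felt about 5 N of spring load.
- **Bystanders:** I saw no sign that the pulley, spring block or lug had moved. The test box was outside my last crops, but the arm stayed well above it.

**Grip disagreement:** the closed width read about 23 mm, not the 16 mm of the stem. The fingers were most likely holding the 24 mm cap, and regripping 4 mm lower did not change it. The bolt still followed the gripper through the lift, draw and swing.

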